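# Seat a busbar carrier and lock it with the toggle clamp

### The job

Push the white busbar carrier along the channel of the fixture until it is fully home against the end stop. Then push the toggle clamp's black handle over centre so that the clamp snaps shut and its rubber foot holds the carrier down. Do not pick up the carrier, and leave the other things on the bench where they are.

Things in the scene. Friction and masses are not known exactly. Their poses are not given: they have to be found in the camera images.
- fixture: Dark steel fixture fixed to the bench; base plate 150 (x) x 310 (y) x 12 mm. Origin: centre of the plate's underside, on the bench; z up. The carrier is fed along its own +y. Two steel guide rails (tops 28 mm above the bench) run along y from y = -150 to +45 mm; the channel between them is 64 mm wide, centred on x = 0, its floor 12 mm above the bench, open at the -y end.
- stop (a point): Middle of the face of the fixture's end stop, at x = 0, y = +45 mm in the fixture's frame, 27 mm above the bench; axes as the fixture's. The stop is a steel bar 92 mm wide, 14 mm thick, its top 42 mm above the bench.
- carrier: Loose white block, 60 (x) x 80 (y) x 40 mm, about 0.35 kg, two copper bars 14 x 5 mm along y on top at x = +-21.5 mm, screw heads 4 mm above them. Origin: centre of its underside. Starts in the channel, axes as the fixture's, 40 to 85 mm short of home. Home: its +y face on the end stop, origin at y = +5 mm in the fixture's frame. Slides with a push of 1 to 5 N on its -y face.
- clamp (a joint): Angle of the toggle clamp (handle and hold-down arm in one). 0 = open (start), handle leaning 35 degrees from upright to the fixture's +y, arm raised. 0.61 rad = handle upright, dead centre. 1.22 = shut, handle leaning 35 degrees to -y, arm level, foot on the carrier (1.28 with no carrier under it). A spring drives it from dead centre to either end: past 0.61 it snaps over by itself.
- clamp_axis (a point): Middle of the clamp's turning axis, which lies along the fixture's x, at x = 0, y = +90 mm in the fixture's frame, 70 mm above the bench, behind the end stop. Two upright cheeks carry it: 42 mm wide over both, y = 70 to 110 mm, tops 80 mm above the bench.
- handle_end (a point): Centre of the round end of the clamp's handle, 120 mm from the clamp's axis. Its outer 75 mm is a black grip 18 mm thick, the rest a 12 mm steel bar. Open: x = 0, y = +159 mm in the fixture's frame, 168 mm above the bench (grip's top 177 mm). Shut: y = +21 mm, same height. A push of about 4 to 5 N here, towards the fixture's -y, starts it; less near dead centre.
- foot: Rubber foot on the clamp's arm, a disc 16 mm across, 8 mm thick; origin at the centre of its pressing face, 70 mm along the arm and 18 mm below it. Open: y = +49 mm in the fixture's frame, 130 mm above the bench, clear of the carrier. Shut: y = +20 mm, pressing with some 7 N on the carrier's top between the copper bars.
- standoff: Bystander: ribbed terracotta insulator, 40 mm across, 50 mm tall, standing; origin at the centre of its underside.
- jar: Bystander: pale grey jar with a lid, 56 mm across, 75 mm tall; origin at the centre of its underside.
- link: Bystander: flat copper bar 30 x 110 x 10 mm lying on the bench; origin at the centre of its underside.
- screwdriver: Bystander: black-handled screwdriver 200 mm long, 26 mm thick, lying on the bench; origin mid-length, on the bench.

How it is judged:
By the outcome, as a careful person would: the job done as asked, in the order asked, and still so for the second after the job is handed in, with the robot touching nothing.
It also fails if it takes over 48 s, if anything falls off the work surface, if the arm or the gripper's body presses on something with over 40 N, if the wrist force passes 120 N, or if a joint passes its speed limit or range.

### The arm

A 7-joint arm with a two-finger parallel gripper is mounted at the origin on the work surface. World frame = base frame: x ahead of the robot, y to its left, z up, the work surface at z = 0. Lengths are in m, angles in rad, forces in N, time in s.
With the tool pointing down it reaches from about 0.425 to 0.875 m from the base axis. Payload 8.4 kg.
Tool frame: the origin (TCP) lies midway between the tips of the shut fingers; the grasp point (between the pads) lies 19 mm behind it; z points along the fingers, y is the line along which they close (so a half turn about z gives the same grasp; the last joint's range is limited). The gripper opens to 85 mm and grips with 20 to 120 N. Pads are 22 mm wide; open, the fingers measure 114 mm over their backs; the gripper's body (76 mm by 85 mm) begins 54 mm behind the grasp point. The pads swing forward as they close: fully open they stand 13 mm farther back than shut.
Start: joints at [-1.325, 0.333, 0.04, 1.465, -0.013, 1.343, -0.059], TCP at [0.22, 0.612, 0.231] pointing down, gripper open.
Joint ranges: [-2.58, 2.58], [-0.38, 2.09], [-1.3, 1.39], [0.25, 2.4], [-1.5, 4.64], [0.08, 2.09], [-2.65, 2.65]. Speed limits (rad/s): [2.22, 2.22, 2.79, 2.79, 3.14, 3.14, 3.14].

### API

Orientations are given as [roll, pitch, yaw] about the fixed x, y, z axes, in that order (R = Rz(yaw) Ry(pitch) Rx(roll)).
In Python, from rig import state, viewer, order gives the robot as it stands.
- The arm moves only by the shell command python3 -m creep 'ROWS' [OPENING] [FORCE]. ROWS is JSON, a list of rows, each a list of 4 numbers: the shift along the tool's x, y, z as a fraction of full scale, then the turn about the tool's z as a fraction of full scale. In form: [[tx, ty, tz, spin], ...]. A call has 1 to 20 rows; each row shifts and turns the commanded pose from where the row before left it, along the tool's axes as they then stand; what a row does not reach is not made up. Full scale, the value 1, is 0.1 m for a shift and 2 rad for a turn. A row lasts 1/10 s, in which the tool goes at most 50 mm and 8.59 degrees, less where a joint would pass 70% of its speed; a pose out of reach is approached as far as the arm can. A call with a number of a shift or a turn outside -1 to 1 is refused whole. A call with a gripper value outside its range is refused whole. OPENING is the closure, from -1 (fully open) to 1 (shut), set as the call begins (- or left out, the last holds). The fingers move at their own pace and stop on an object; FORCE is the grip in N (left out, the last holds). Time passes only in rows, so rows that do not move let the fingers close. It gives the time, the measured TCP pose, the force, the opening and the grip force at its end, in the units of the state.
- state(): the state, without advancing time (a new reading comes with each control period).
- viewer.snapshot(name): name is "scene" or "top" or "wrist"; returns the picture (420x560x3 uint8, red, green, blue); there is no depth.
- viewer.camera_model(name): a dict with "camera_matrix" (3x3 intrinsics, pixels), "camera_from_world" (4x4, takes a point from world to camera coordinates). Camera axes: x right, y down, z forward; pixel columns grow to the right and rows downward; lengths in m; the calibration is good to about 2 mm. A picture is of the moment at which its call begins: read the wrist's pose just before it. camera_model takes no time and is no camera call; for the wrist camera it gives the pose at the moment of the call.
- order.job_done(): hands the job in; it is judged then, once.
The state is a dict: "t": time; "joints": joint angles; "qd": joint speeds; "effort": joint torques, N m; "tool_pos": TCP position; "ee_rot": TCP orientation; "force": force on the tool from outside, world axes, zero at the start; "torque": the same for the moment, N m; "opening": opening from 0.0 (shut) to 1.0 (fully open); "grasp_force": force on a finger pad.
Only numpy, scipy, OpenCV 4.12 (cv2) and the standard library are available. Lean on these libraries where they do the work, as an engineer would, in place of code of your own. Each camera call takes 0.05 s, during which the arm holds its last target. There are 200 camera calls.

## Working session

There is one attempt and no reset: what is moved stays moved. The work goes in short steps, Python scripts to look and compute and a shell command to move; the robot and the scene stay as the last step left them, time stands still between calls to the robot, and variables do not carry over. Pictures are saved under pics/ and viewed, at most 10 in all, crops included, and the job is handed in when it is done.

```bash
mkdir -p pics; python3 - <<'E'
from rig import state, viewer
import cv2,numpy as np
print(state())
for n in("scene","top"):
    cv2.imwrite(f"pics/{n}0.png",viewer.snapshot(n)[...,::-1])
    m=viewer.camera_model(n);print(n,np.round(m["camera_matrix"],1).tolist(),np.round(m["camera_from_world"],3).tolist())
E
```

```text
{'t': 0.0, 'joints': array([-1.3252303 ,  0.33389849,  0.03984696,  1.46627545, -0.01336449,
        1.34332325, -0.05849389]), 'qd': array([ 0.00103552, -0.0018905 , -0.00137156, -0.00054889, -0.00079875,
        0.00065505, -0.00210952]), 'effort': array([-1.25590188e-05, -6.58547544e+01,  1.36540879e+00, -4.05564702e+01,
        1.67003606e-02,  1.26268115e-02,  8.36673024e-06]), 'tool_pos': array([0.21955088, 0.61130291, 0.2304269 ]), 'ee_rot': array([-3.13995897e+00,  1.36408324e-04,  2.79684897e+00]), 'force': array([-0.28539774,  0.20339627, -0.43236242]), 'torque': array([ 0.01706788,  0.03830595, -0.04304795]), 'grasp_force': 0.0, 'opening': 0.997418251461732}
scene [[465.9, 0.0, 279.7], [0.0, 465.9, 201.9], [0.0, 0.0, 1.0]] [[0.449, 0.893, 0.016, -0.211], [0.586, -0.281, -0.759, -0.201], [-0.674, 0.35, -0.65, 1.617], [0.0, 0.0, 0.0, 1.0]]
top [[441.2, 0.0, 279.2], [0.0, 441.2, 219.0], [0.0, 0.0, 1.0]] [[-0.018, -1.0, 0.003, 0.024], [-0.995, 0.018, -0.096, 0.52], [0.096, -0.005, -0.995, 1.235], [0.0, 0.0, 0.0, 1.0]]
```

View pics/scene0.png

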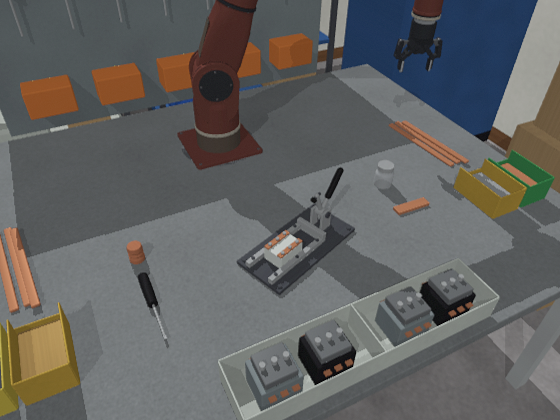

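View pics/top0.png

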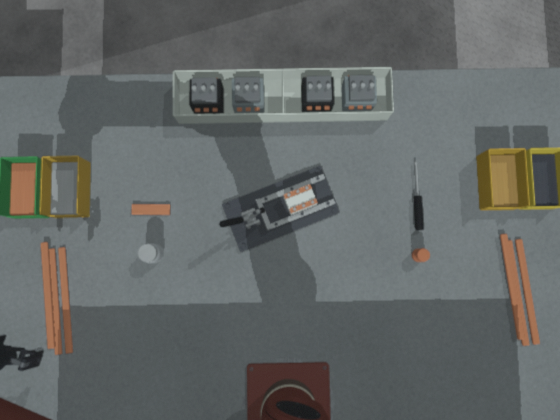

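The scene view shows the carrier at about (284,245) and the black handle at about (335,182). The top view shows the fixture plate with corners near (325,166), (340,212), (238,250) and (223,201). The carrier is near (300,200) and the handle tip near (223,223). I'll zoom in on the top view to get accurate corners.

```bash
python3 - <<'E'
import cv2
a=cv2.imread("pics/top0.png")[155:265,210:350];b=cv2.imread("pics/scene0.png")[160:300,230:365]
a=cv2.resize(a,None,fx=5,fy=5,interpolation=cv2.INTER_CUBIC)
cv2.imwrite("pics/topc.png",a)
E
```

```text
(no output)
```

View pics/topc.png

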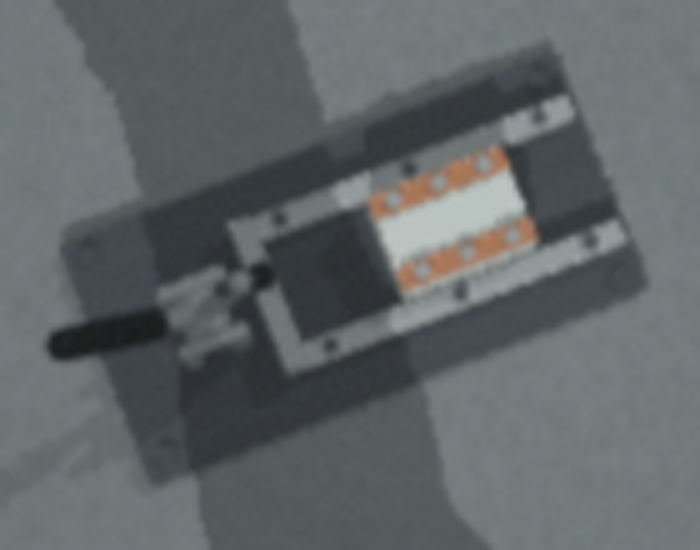

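```bash
cat > h.py <<'E'
import numpy as np
from rig import viewer
def proj(n,P):
    m=viewer.camera_model(n);T=np.array(m["camera_from_world"]);K=np.array(m["camera_matrix"])
    c=(K@(T[:3,:3]@np.atleast_2d(P).T+T[:3,3:])).T
    return c[:,:2]/c[:,2:]
def F2W(p,P):
    P=np.atleast_2d(np.array(P,float))
    c,s=np.cos(p[2]),np.sin(p[2])
    return np.c_[p[0]+c*P[:,0]-s*P[:,1],p[1]+s*P[:,0]+c*P[:,1],P[:,2]]
E
python3 - <<'E'
from h import *
from scipy.optimize import least_squares
px=lambda L:np.array(L)/5+[210,155]
pl=np.array([[.075,-.155,.012],[-.075,-.155,.012],[-.075,.155,.012],[.075,.155,.012]])
top=px([[550,42],[648,283],[153,487],[62,240]])
sc=np.array([[281,290],[238,261],[312,203],[355,231]])
# carrier top corners, handle end
ct=px([[505,148],[537,243],[402,292],[370,195]])
f=lambda p:np.r_[(proj("top",F2W(p,pl+[0,0,p[3]]))-top).ravel(),0.7*(proj("scene",F2W(p,pl+[0,0,p[3]]))-sc)[[0,1,3]].ravel()]
r=least_squares(f,[.56,.0,.3,0]);p=r.x;print(p,np.round(r.fun,1))
cc=np.array([[.0285,-.04,.057],[-.0285,-.04,.057],[-.0285,.04,.057],[.0285,.04,.057]])
g=lambda q:(proj("top",F2W(p,cc+[q[0],q[1],0]))-ct).ravel()
r2=least_squares(g,[0,-.05]);print("carrier",r2.x,np.round(r2.fun,1))
print("handle pred",proj("top",F2W(p,[0,.159,.168])),px([62,343]),proj("scene",F2W(p,[0,.159,.168])))
np.save("p.npy",p)
y=r2.x[1]
for nm,P in dict(pre=[0,y-.04-.05,.033],home=[0,-.035,.033],hpre=[0,.23,.15],hpush=[0,.09,.15]).items():
    w=F2W(p,P)[0];print(nm,w,np.hypot(*w[:2]))
E
```

```text
[0.55547693 0.01124608 0.36641145 0.00176241] [-0.1  0.5  0.2 -0.4 -0.7 -0.8 -1.6  0.4 -1.1  2.4 -1.5  0.2 -0.  -2.2]
carrier [-0.00426621 -0.05967936] [-1.  -0.4  0.4 -0.7  0.9  0.2 -0.4  0.8]
handle pred [[222.29901143 223.26490834]] [222.4 223.6] [[339.52148346 171.23069919]]
pre [ 0.60910217 -0.12849741  0.033     ] 0.6225086614845322
home [ 0.56801629 -0.02143058  0.033     ] 0.5684204220455881
hpre [0.47307543 0.22597846 0.15      ] 0.5242772377588057
hpush [0.52323286 0.09527179 0.15      ] 0.5318358252204154
```

The fit agrees with both views: fixture at (0.555, 0.011), yaw 0.366, and carrier at y ≈ −60 mm in the fixture frame. The predicted handle position matches the picture. I'll spin so that tool x lies along fixture +y, then travel high to a point behind the carrier.

```bash
python3 -m creep '[[0,0,0,0.072],[0,0,0,0.072],[0,0,0,0.072],[0,0,0,0.072],[0,0,0,0.072],[0,0,0,0.07],[-0.4,0.04,0,0],[-0.4,0.05,0,0],[-0.4,0.05,0,0],[-0.4,0.05,0,0],[-0.4,0.05,0,0],[-0.4,0.05,0,0],[-0.4,0.05,0,0],[-0.4,0.05,0,0],[-0.4,0.05,0,0],[-0.4,0.05,0,0],[-0.4,0.05,0,0],[-0.4,0.05,0,0],[-0.4,0.05,0,0],[-0.4,0.05,0,0]]' 1 40
python3 -m creep '[[-0.4,0.05,0,0],[-0.4,0.05,0,0],[-0.4,0.05,0,0],[-0.4,0.05,0,0],[-0.4,0.05,0,0],[-0.4,0.05,0,0],[-0.2,0.05,0,0],[0,0,0,0],[0,0,0,0]]'
python3 - <<'E'
from h import *
import cv2
from rig import state
s=state();p=np.load("p.npy");print(s["joints"])
d=s["tool_pos"][:2]-p[:2];c,n=np.cos(p[2]),np.sin(p[2]);print("fix",c*d[0]+n*d[1],-n*d[0]+c*d[1])
P=F2W(p,[[-.032,-.15,.028],[.032,-.15,.028],[-.032,.045,.028],[.032,.045,.028],[.075,-.155,.012],[-.075,-.155,.012]])
u=proj("wrist",P);print(np.round(u).tolist())
im=viewer.snapshot("wrist")[...,::-1].copy()
for q in u: cv2.circle(im,(int(q[0]),int(q[1])),2,(0,0,255),-1)
cv2.imwrite("pics/w1.png",im)
E
```

```text
t: 2.1
tool_pos: [0.4849, 0.1119, 0.2312]
ee_rot: [-3.142, -0.0, 1.937]
force: [0.6, 0.9, -1.0]
opening: -0.003
grasp_force: 0.0
t: 3.0
tool_pos: [0.6099, -0.1169, 0.2307]
ee_rot: [-3.14, -0.0, 1.936]
force: [-0.2, 1.1, 0.5]
opening: 0.001
grasp_force: 0.0
[-0.50164767  0.34019729  0.79239736  1.5708731  -0.24628075  1.33537874
  0.68513491]
fix 0.004934334941627788 -0.13914625686269702
[[245.0, 185.0], [308.0, 184.0], [238.0, -35.0], [312.0, -35.0], [347.0, 186.0], [206.0, 186.0]]
```

View pics/w1.png

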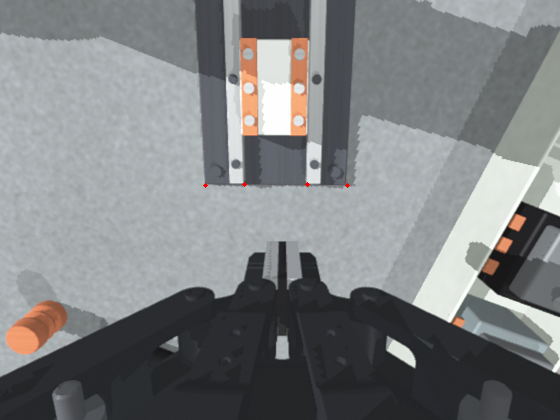

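The wrist view shows the plate's end edge at row 186, the carrier's near edge at row 135, and the tool about 5 mm to the right of the channel centre. The prediction holds to a few mm, so I'll centre the tool and descend behind the carrier.

```bash
python3 -m creep '[[-0.05,-0.06,0.3,0],[0,0,0.35,0],[0,0,0.35,0],[0,0,0.35,0],[0,0,0.3,0],[0,0,0.17,0],[0,0,0.1,0],[0,0,0,0],[0,0,0,0]]'
python3 -m creep '[[0.1,0,0,0],[0.1,0,0,0],[0.08,0,0,0],[0.08,0,0,0],[0.08,0,0,0],[0.08,0,0,0],[0.08,0,0,0],[0.08,0,0,0],[0.08,0,0,0],[0.08,0,0,0],[0,0,0,0]]'
```

```text
t: 3.95
tool_pos: [0.6072, -0.1236, 0.0406]
ee_rot: [3.14, 0.001, 1.937]
force: [-0.0, 0.2, 0.3]
opening: 0.001
grasp_force: 0.0
t: 5.05
tool_pos: [0.5758, -0.0433, 0.039]
ee_rot: [-3.141, -0.001, 1.938]
force: [-0.0, 0.8, 0.6]
opening: 0.0
grasp_force: 0.0
```

```bash
python3 -m creep '[[0.04,0,0,0],[0.04,0,0,0]]'; python3 -m creep '[[0.03,0,0,0],[0,0,0,0]]'; python3 -m creep '[[0.03,0,0,0],[0,0,0,0]]'
python3 - <<'E'
from h import *
import cv2
p=np.load("p.npy")
a=viewer.snapshot("top")[155:265,210:350,::-1];a=cv2.resize(a,None,fx=4,fy=4,interpolation=cv2.INTER_CUBIC)
b=viewer.snapshot("scene")[165:300,230:365,::-1];b=cv2.resize(b,None,fx=3.25,fy=3.25,interpolation=cv2.INTER_CUBIC)
h=max(a.shape[0],b.shape[0]);f=lambda i:cv2.copyMakeBorder(i,0,h-i.shape[0],0,0,0)
o=np.hstack([f(a),f(b)]);o=cv2.resize(o,(800,int(h*800/o.shape[1])));cv2.imwrite("pics/c2.png",o)
E
```

```text
t: 5.25
tool_pos: [0.5732, -0.0377, 0.0391]
ee_rot: [-3.141, 0.0, 1.936]
force: [0.8, -2.2, -0.3]
opening: -0.004
grasp_force: 0.8
t: 5.45
tool_pos: [0.5722, -0.0342, 0.0392]
ee_rot: [-3.141, -0.001, 1.937]
force: [-0.2, 0.4, 0.1]
opening: -0.005
grasp_force: 0.0
t: 5.65
tool_pos: [0.5712, -0.0318, 0.0393]
ee_rot: [-3.141, -0.0, 1.937]
force: [-0.3, -0.3, 0.0]
opening: -0.001
grasp_force: 0.0
```

View pics/c2.png

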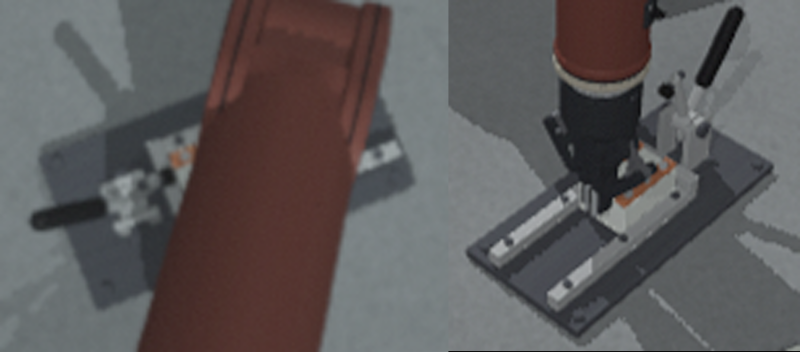

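The tool is in contact and the carrier is almost at the stop. I'll push on in small steps until the force rises.

```bash
for i in 1 2; do :; done; python3 -m creep '[[0.02,0,0,0],[0,0,0,0]]'; python3 -m creep '[[0.02,0,0,0],[0,0,0,0]]'; python3 -m creep '[[0.02,0,0,0],[0,0,0,0]]'
```

```text
t: 5.95
tool_pos: [0.5706, -0.0307, 0.0393]
ee_rot: [-3.141, 0.001, 1.936]
force: [0.5, -3.1, -0.9]
opening: -0.002
grasp_force: 1.4
t: 6.15
tool_pos: [0.5702, -0.0306, 0.0396]
ee_rot: [3.141, 0.003, 1.935]
force: [1.8, -8.4, -1.1]
opening: 0.001
grasp_force: 4.2
t: 6.35
tool_pos: [0.5702, -0.0306, 0.04]
ee_rot: [3.141, 0.005, 1.934]
force: [3.3, -13.3, -0.4]
opening: 0.003
grasp_force: 6.9
```

The tool has stopped with 13 N along −y, so the carrier is against the stop. I'll back off, rise, and look from above.

```bash
python3 -m creep '[[-0.1,0,0,0],[-0.2,0,0,0],[-0.2,0,0,0],[0,0,-0.3,0],[0,0,-0.4,0],[0,0,-0.4,0],[0,0,-0.4,0],[0,0,-0.4,0],[0,0,-0.2,0],[0,0,0,0],[0,0,0,0]]'
python3 - <<'E'
from h import *
import cv2
from rig import state
s=state();p=np.load("p.npy")
d=s["tool_pos"][:2]-p[:2];c,n=np.cos(p[2]),np.sin(p[2]);print("fix",c*d[0]+n*d[1],-n*d[0]+c*d[1],s["tool_pos"][2])
cv2.imwrite("pics/w3.png",viewer.snapshot("wrist")[...,::-1])
print(proj("wrist",F2W(p,[[0,.159,.168],[0,-.035,.052],[0,.045,.042]])))
E
```

```text
t: 7.45
tool_pos: [0.5871, -0.0727, 0.2492]
ee_rot: [3.141, -0.001, 1.937]
force: [-0.3, 0.3, -0.3]
opening: -0.003
grasp_force: 0.0
fix -0.0005497607656061512 -0.08970083241750558 0.2491833299056723
[[ 282.16903057 -287.65790504]
 [ 282.05267644  118.55597822]
 [ 282.07561274   28.35236617]]
```

View pics/w3.png

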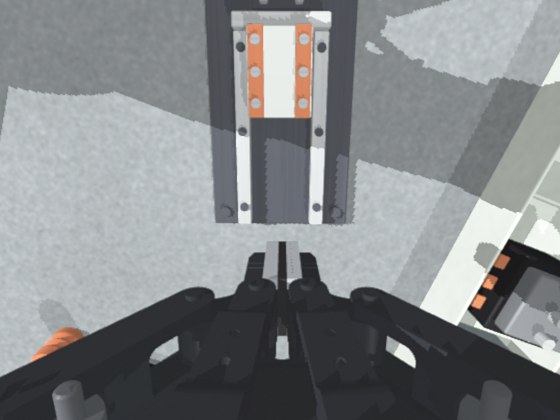

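The carrier's near edge is at row 118, where 118.6 was predicted for home, and its far end touches the stop at row 24. It is home. Next I'll go over the clamp and down behind the handle.

```bash
python3 -m creep '[[0.4,0,0,0],[0.4,0,0,0],[0.4,0,0,0],[0.4,0,0,0],[0.4,0,0,0],[0.4,0,0,0],[0.4,0,0,0],[0.4,0,0,0],[0,0,0,0],[0,0,0.3,0],[0,0,0.3,0],[0,0,0.3,0],[0,0,0.1,0],[0,0,0,0],[0,0,0,0]]'
python3 - <<'E'
from h import *
import cv2
from rig import state
s=state();p=np.load("p.npy")
d=s["tool_pos"][:2]-p[:2];c,n=np.cos(p[2]),np.sin(p[2]);print("fix",c*d[0]+n*d[1],-n*d[0]+c*d[1],s["tool_pos"][2])
b=viewer.snapshot("scene")[130:300,230:400,::-1]
cv2.imwrite("pics/s4.png",cv2.resize(b,None,fx=3.4,fy=3.4,interpolation=cv2.INTER_CUBIC))
E
```

```text
t: 9.0
tool_pos: [0.473, 0.2256, 0.1501]
ee_rot: [3.141, 0.0, 1.936]
force: [-0.1, -0.3, 0.1]
opening: 0.001
grasp_force: 0.0
fix -0.0001511411554421388 0.22969281628169994 0.15005872722173608
```

View pics/s4.png

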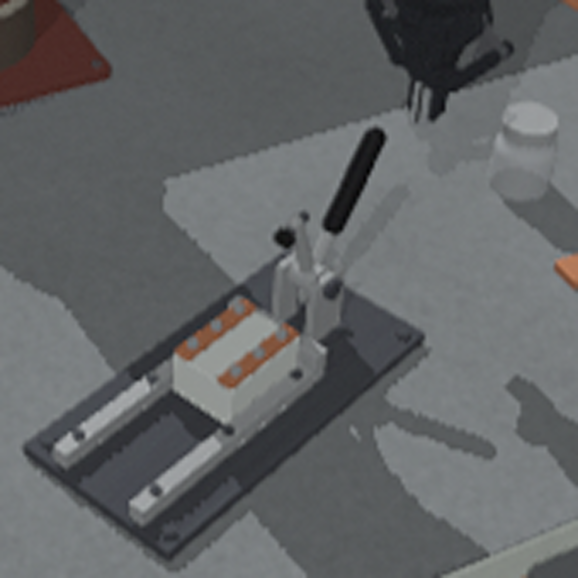

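The closed fingers, at about (425,105), stand behind the handle grip at (370,145) and in line with it. I'll push towards −y.

```bash
python3 -m creep '[[-0.15,0,0,0],[-0.15,0,0,0],[-0.1,0,0,0],[-0.1,0,0,0],[-0.1,0,0,0],[-0.1,0,0,0]]'; python3 -m creep '[[-0.1,0,0,0],[-0.1,0,0,0],[-0.1,0,0,0],[0,0,0,0]]';python3 -m creep '[[-0.1,0,0,0],[-0.1,0,0,0],[-0.05,0,0,0],[0,0,0,0]]'
```

```text
t: 9.65
tool_pos: [0.4978, 0.1619, 0.1501]
ee_rot: [3.14, -0.003, 1.938]
force: [-3.3, 6.8, 3.8]
opening: -0.0
grasp_force: 3.7
t: 10.05
tool_pos: [0.5088, 0.1302, 0.1493]
ee_rot: [-3.141, 0.001, 1.934]
force: [-1.5, 2.0, -0.3]
opening: 0.002
grasp_force: 0.0
t: 10.45
tool_pos: [0.5177, 0.1075, 0.1493]
ee_rot: [-3.142, 0.001, 1.935]
force: [-0.8, -0.2, 0.3]
opening: -0.0
grasp_force: 0.0
```

The force has fallen to zero past dead centre, so it has probably snapped. I'll withdraw and check.

```bash
python3 -m creep '[[0.2,0,0,0],[0.4,0,0,0],[0.4,0,0,0],[0.4,0,0,0],[0.2,0,0,0],[0,0,0,0],[0,0,0,0],[0,0,0,0]]'
python3 - <<'E'
from h import *
import cv2
p=np.load("p.npy")
a=viewer.snapshot("top")[155:265,210:350,::-1];b=viewer.snapshot("scene")[130:300,230:400,::-1]
o=np.hstack([cv2.resize(a,(440,346),interpolation=2),cv2.resize(b,(346,346),interpolation=2)])
cv2.imwrite("pics/c5.png",o)
for n,(x,y,k) in dict(top=(210,155,440/140),scene=(230,130,346/170)).items():
    q=(proj(n,F2W(p,[[0,.021,.168],[0,-.035,.052]]))-[x,y])*k
    print(n,np.round(q+([440,0] if n=="scene" else [0,0])).tolist())
E
```

```text
t: 11.25
tool_pos: [0.4606, 0.2571, 0.1493]
ee_rot: [-3.142, 0.0, 1.935]
force: [-0.6, -0.6, -0.4]
opening: 0.0
grasp_force: 0.0
top [[198.0, 151.0], [257.0, 145.0]]
scene [[595.0, 134.0], [561.0, 225.0]]
```

View pics/c5.png

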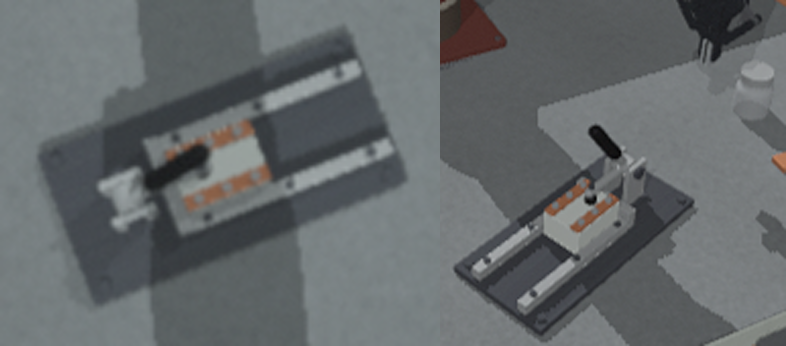

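The handle end is at the predicted shut position, about (198,151) in the top view and (595,134) in the scene view. The foot rests on the carrier between the copper bars, the carrier is still at the stop, and the robot is clear.

```bash
python3 -c "
from rig import order
print(order.job_done())"
```

```text
the job is handed in; nothing more can be done
None
```

The carrier is home against the end stop, the toggle clamp is snapped shut with its foot on the carrier, the robot is clear of everything, and the job was handed in at about 11 s.

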